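Hold label tweezers at the setting gauge's 14 mm gap

TASK

Pick the sprung steel tweezers with the green thumb pads up off their rest, bring the red tips just above the yellow setting gauge (about 5 to 20 mm over it, level and not touching it) with one tip at each black line, and squeeze until the gap between the tips matches the marked 14 mm. Hold that gap steady for at least two seconds, and finish still holding it there, so that a colleague can lock the stop screw. Be gentle: never pinch the tips shut, grip only as hard as the spring needs, do not lean the tweezers on the gauge, and leave the other things on the table where they are.

Things in the scene. Friction and masses are not known exactly. Their poses are not given: they have to be found in the camera images.
- tweezers_grip (a point): Steel tweezers, 176 mm long, 95 g, lying flat on the rest. Point midway between the two green thumb pads, half-way up the 12 mm high arms (38 mm over the table at the start). x points to the tips (ends 60 mm ahead), y to the left arm, z up. Hinges 85 mm behind; back block 80 to 116 mm behind. Pads: 30 mm long, 20 mm high, outer faces 44 mm apart when released. They balance near the pads.
- tweezer_left (a joint): Closing angle of the left arm about its hinge, rad: 0 released, 0.122 fully closed, 0.076 at a 14 mm tip gap. A spring resists: about 5 N on each thumb pad to start, 10 N at 14 mm gap. 1 mm less between the pads makes the tip gap 1.7 mm less; at 14 mm gap the pads' outer faces stand about 31 mm apart.
- tweezer_right (a joint): The same for the right arm, which closes equally when both pads are squeezed.
- tip_left (a point): Inner face of the left arm's red tip, at its end, half-way up (6 mm over the tip's underside). Its distance from tip_right is the tip gap: 36 mm when released, 14 mm wanted.
- tip_right (a point): Inner face of the right arm's red tip, at its end, half-way up.
- rest: Fixed tweezers rest: black base plate 190 x 75 x 6 mm (130 mm behind to 60 mm ahead of the origin along x) with grey back post and front bridge, 32 mm high, on which the tweezers lie. Origin on the table under the thumb pads. From 80 mm behind to 35 mm ahead of it only the base plate is below, so fingers can go down to 8 mm over the table there.
- yellow_marks (a point): Fixed yellow setting gauge block, 50 (x) x 90 (y) x 30 mm high. This point is the middle of its top face, midway between the two marked lines. The two black lines run along x, 40 mm long and 3 mm wide, and their inner edges are 14 mm apart (at y = +7 and -7 mm): the gap to set.
- gauge_yellow: The same yellow block; origin under its centre on the table.
- blue_marks (a point): Fixed blue gauge block of the same size with lines 24 mm apart; not used today. Middle of its top face.
- tape_roll: Bystander: orange tape roll lying flat, 76 mm across, 24 mm high; origin under its centre. Leave it alone.
- wooden_stamp: Bystander: dark wooden hand stamp, 40 mm across, 72 mm high; origin under its centre. Leave it alone.
- glue_pot: Bystander: glass glue pot with a red cap, 48 mm across, 70 mm high; origin under its centre. Leave it alone.
- stamp_pad: Bystander: red ink-pad case, 70 x 100 x 18 mm; origin under its centre. Leave it alone.
There are look-alikes about, which are no part of the job. Several things look just like the gauge_yellow: the one meant starts nearest to the robot's base.

How it is judged (in metres and radians):
On the way, in this order (a step that is already met when the one before it is completed fails the run):
1. the tweezers are lifted clear of the rest in the gripper (z of tweezers_grip in the frame of rest above 0.048 m and contact force between tweezers and the fingers above 1 N and contact force between tweezers and rest below 0.1 N), for 0.2 s.
2. the tips hover over the yellow gauge's lines at the 14 mm gap, held steady for 2 s (distance between tip_left and tip_right between 0.0115 and 0.0165 m and ((y of tip_left in the frame of yellow_marks between 0.003 and 0.011 m and y of tip_right in the frame of yellow_marks between -0.011 and -0.003 m) or (y of tip_right in the frame of yellow_marks between 0.003 and 0.011 m and y of tip_left in the frame of yellow_marks between -0.011 and -0.003 m)) and x of tip_left in the frame of yellow_marks between -0.02 and 0.02 m and z of tip_left in the frame of yellow_marks between 0.007 and 0.03 m and x of tip_right in the frame of yellow_marks between -0.02 and 0.02 m and z of tip_right in the frame of yellow_marks between 0.007 and 0.03 m and angle between tweezers_grip's own z axis and vertical below 0.17 rad and contact force between tweezers and the fingers above 1 N and contact force between tweezers and gauge_yellow below 0.2 N and contact force between tweezers and rest below 0.2 N and linear speed of tweezers below 0.02 m/s), for 2 s.
At the end, for the whole second after the job is handed in: Tweezers held level (0.17 rad), still, clear of gauge and rest; tips 11.5 to 16.5 mm apart, each within 4 mm sideways of its line's inner edge, within 20 mm of the lines' middle lengthwise, and its mid-height point 7 to 30 mm above the yellow gauge's top (all of step 2); the arm keeps its last pose, push and grip.
It fails at once if the tips are pinched nearly shut (gap under 6 mm) (distance between tip_left and tip_right below 0.006 m).
It fails at once if the tweezers are gripped with more than 45 N (contact force between tweezers and the fingers above 45 N).
It fails at once if the tweezers press on the yellow gauge with more than 8 N (contact force between tweezers and gauge_yellow above 8 N).
It fails at once if a bystander is moved more than 20 mm (distance of any of tape_roll, wooden_stamp, glue_pot, stamp_pad from where it was at the start of the episode above 0.02 m).
It also fails if it takes over 54 s, if anything falls off the work surface, if the arm or the gripper's body presses on something with over 40 N, if the wrist force passes 120 N, or if a joint passes its speed limit or range.

ROBOT

A 6-joint arm with a two-finger parallel gripper is mounted at the origin on the work surface. World frame = base frame: x ahead of the robot, y to its left, z up, the work surface at z = 0. Lengths are in mm, angles in rad, forces in N, time in s.
With the tool pointing down it reaches from about 350 to 925 mm from the base axis. Payload 6.4 kg.
Tool frame: the origin (TCP) lies between the finger pads; the fingertips stand 8 mm ahead of it and the grasp point (between the pads) lies 11 mm behind it; y points along the fingers, x is the direction in which the jaws open and shut, and the axes are right-handed (so a half turn about y gives the same grasp; the last joint's range is limited). The gripper opens to 94 mm and grips with 3 to 60 N. Pads are 16 mm wide; open, the fingers measure 119 mm over their backs; the gripper's body (75 mm by 177 mm) begins 78 mm behind the grasp point.
Start: joints at [1.018, 0.245, 1.558, -0, 1.339, -0.174], TCP at [240.372, 603.933, 189.355] pointing down, gripper open.
Joint ranges: [-3.13, 3.13], [-1.02, 2.26], [0.13, 2.54], [-0.95, 4.09], [0.21, 2.88], [-2.74, 2.74]. Speed limits (rad/s): [2.57, 2.57, 3.14, 3.14, 3.14, 3.14].

INTERFACE

Orientations are given as a unit quaternion [w, x, y, z].
In Python, from bench import bot gives the robot as it stands. The module is installed in compiled form; this text tells all that it offers.
- The arm moves only by the shell command python3 -m pendant 'ROWS' [FORCE]. ROWS is JSON, a list that holds one entry, the list of rows, each a list of 5 numbers: the shift along the tool's x, y, z in units of 0.04 m (1.0 is 0.04 m), then the turn about the tool's y in units of 4 degrees (1.0 is 4 degrees), then the closure, from -1 (fully open) to 1 (shut), so that 0 is half open. In form: [[[tx, ty, tz, twist, jaw], ...]]. A call has 1 to 8 rows; each row shifts and turns the commanded pose from where the row before left it, along the tool's axes as they then stand; what a row does not reach is not made up. A row lasts 1/8 s, in which the tool goes at most 62.5 mm and 10.7 degrees, less where a joint would pass 70% of its speed; a pose out of reach is approached as far as the arm can. A call with a number of a shift or a turn outside -1 to 1 is refused whole. A call with a gripper value outside its range is refused whole. The fingers move at their own pace and stop on an object; FORCE is the grip in N (left out, the last holds). Time passes only in rows, so rows that do not move let the fingers close. It gives the time, the measured TCP pose, the force and the opening at its end, in the units of the state.
- bot.read_state(): the state, without advancing time (a new reading comes with each control period).
- bot.capture(name): name is "scene" or "top"; returns a dict with "pixels" (480x640x3 uint8, red, green, blue), "camera_matrix" (3x3 intrinsics, pixels), "T" (4x4, takes a point from camera to world coordinates). Camera axes: x right, y up, looking along -z (the intrinsics and any distortion apply to the point x, -y, -z); pixel columns grow to the right and rows downward; lengths in mm; the calibration is good to about 2 mm. A picture is of the moment at which its call begins. There is no depth.
- bot.finish_job(): hands the job in, once; it reports no verdict.
The state is a dict: "time_s": time; "q": joint angles; "joint_velocities": joint speeds; "joint_torque": joint torques, N m; "tcp_pos": TCP position; "ee_rot": TCP orientation; "ft_force": force on the tool from outside, world axes, zero at the start; "ft_torque": the same for the moment, N m; "finger_gap": finger opening in mm.
Only numpy, scipy, OpenCV 4.12 (cv2) and the standard library are available. Lean on these libraries where they do the work, as an engineer would, in place of code of your own. Each camera call takes 0.05 s, during which the arm holds its last target.

## Working session

There is one attempt and no reset: what is moved stays moved. The work goes in short steps, Python scripts to look and compute and a shell command to move; the robot and the scene stay as the last step left them, time stands still between calls to the robot, and variables do not carry over. Pictures are saved under pics/ and viewed, and the job is handed in when it is done.

```bash
mkdir -p pics; cat > h.py <<'E'
import numpy as np, cv2
from bench import bot
def cap(n,f):
    c=bot.capture(n); cv2.imwrite('pics/'+f,c['pixels'][:,:,::-1]); np.savez('pics/'+f[:-4]+'.npz',**{k:np.array(v) for k,v in c.items()}); return c
def load(f): return np.load('pics/'+f+'.npz')
def pix2w(c,u,v,z):
    K=np.array(c['camera_matrix']);T=np.array(c['T'])
    d=np.linalg.inv(K)@np.array([u,v,1.]); d=T[:3,:3]@np.array([d[0],-d[1],-d[2]]); o=T[:3,3]
    return o+d*(z-o[2])/d[2]
def w2pix(c,p):
    K=np.array(c['camera_matrix']);T=np.array(c['T'])
    q=T[:3,:3].T@(np.array(p)-T[:3,3]); q=K@np.array([q[0],-q[1],-q[2]]); return q[:2]/q[2]
E
python3 - <<'E'
from h import *
s=bot.read_state(); print(s)
for n in('scene','top'):
    c=cap(n,n+'0.png'); print(c.keys(),c['camera_matrix'],c['T'])
E
```

```text
{'time_s': 0.0, 'q': array([ 1.01791256e+00,  2.45810396e-01,  1.55898164e+00, -1.17746765e-05,
        1.33871838e+00, -1.74082938e-01]), 'joint_velocities': array([-8.04410270e-04, -1.31712485e-03,  6.96504031e-04,  1.24081658e-03,
       -1.59270495e-05, -9.24230586e-04]), 'joint_torque': array([-1.89099869e-04, -4.15837383e+01, -3.14597476e+01,  6.84542907e-02,
        3.31835740e-02, -1.65526912e-04]), 'tcp_pos': array([240.02725342, 603.38375932, 188.26516095]), 'ee_rot': array([-0.58491152,  0.58547423,  0.39630732, -0.39754114]), 'ft_force': array([-0.33623322, -0.65164677, -0.04241891]), 'ft_torque': array([-0.01610256,  0.0129826 ,  0.00148796]), 'finger_gap': 94.12043693776172}
dict_keys(['pixels', 'camera_matrix', 'T']) [[454.22092175   0.         319.76878466]
 [  0.         454.22092175 232.33209352]
 [  0.           0.           1.        ]] [[ 2.40714295e-01 -7.58054384e-01  6.06143695e-01  1.10369671e+03]
 [ 9.70449844e-01  1.98812240e-01 -1.36750841e-01 -1.18735932e+02]
 [-1.68442114e-02  6.21149937e-01  7.83510707e-01  7.39762436e+02]
 [ 0.00000000e+00  0.00000000e+00  0.00000000e+00  1.00000000e+00]]
dict_keys(['pixels', 'camera_matrix', 'T']) [[625.09315136   0.         324.31513131]
 [  0.         625.09315136 223.24897939]
 [  0.           0.           1.        ]] [[-9.11135339e-03  9.96037461e-01 -8.84667154e-02  4.44755115e+02]
 [-9.99954200e-01 -8.81640132e-03  3.72422661e-03  2.59613259e+01]
 [ 2.92951115e-03  8.84965963e-02  9.96072171e-01  1.45680282e+03]
 [ 0.00000000e+00  0.00000000e+00  0.00000000e+00  1.00000000e+00]]
```

View pics/scene0.png

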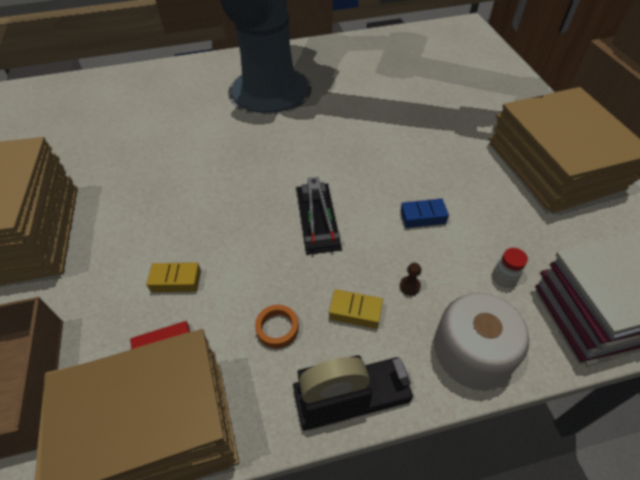

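View pics/top0.png

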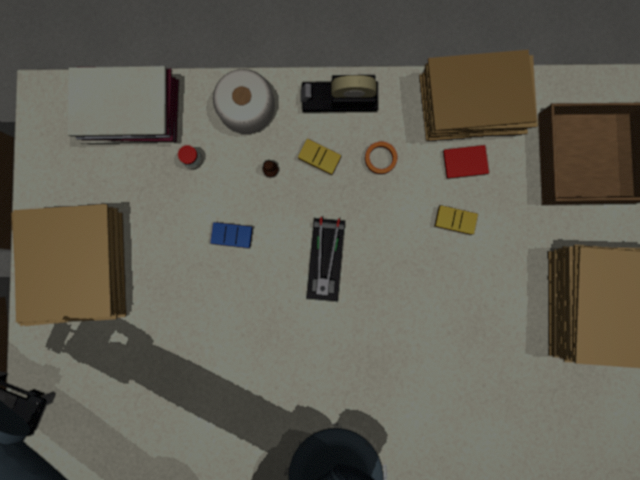

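```bash
python3 - <<'E'
from h import *
from scipy.spatial.transform import Rotation as R
s=bot.read_state(); q=s['ee_rot']; print(R.from_quat([q[1],q[2],q[3],q[0]]).as_matrix().round(3))
E
```

```text
[[ 0.37  -0.001 -0.929]
 [ 0.929 -0.001  0.37 ]
 [-0.002 -1.     0.   ]]
```

```bash
python3 - <<'E'
from h import *
c=load('top0'); im=c['pixels'][:,:,::-1]
cv2.imwrite('pics/crop_tw.png',cv2.resize(im[205:310,285:365],None,fx=5.5,fy=5.5,interpolation=cv2.INTER_CUBIC))
a=[cv2.resize(im[195:245,425:490],None,fx=6,fy=6,interpolation=cv2.INTER_CUBIC),cv2.resize(im[131:181,290:355],None,fx=6,fy=6,interpolation=cv2.INTER_CUBIC)]
cv2.imwrite('pics/crop_y.png',np.hstack(a))
for n,p in dict(yA=(456,219,30),yB=(319,156,30),tipL=(321,220,38),tipR=(340,221,38),back=(321,290,38),blue=(232,235,30),stamp=(270,168,30),tape=(381,158,12)).items():
    w=pix2w(c,*p); print(n,w.round(1),np.hypot(*w[:2]).round(1))
E
```

```text
yA [ 578.6 -281.6   30. ] 643.5
yB [727.8  31.5  30. ] 728.5
tipL [578.3  28.1  38. ] 579.0
tipR [575.6 -15.1  38. ] 575.8
back [419.6  29.5  38. ] 420.6
blue [546.4 232.   30. ] 593.6
stamp [700.7 144.9  30. ] 715.5
tape [ 725.4 -113.6   12. ] 734.2
```

View pics/crop_tw.png

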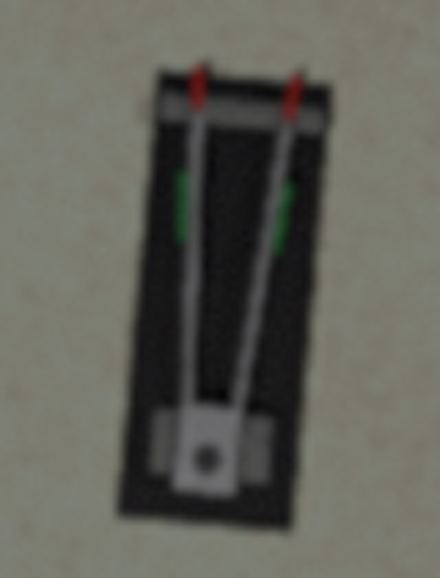

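View pics/crop_y.png

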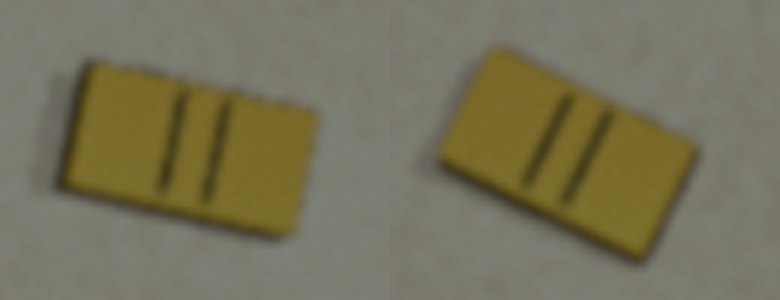

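```bash
python3 - <<'E'
from h import *
def comps(c,m,amin):
    n,l,st,ce=cv2.connectedComponentsWithStats(m.astype(np.uint8));return [(ce[i].round(1),st[i][4]) for i in range(1,n) if st[i][4]>=amin]
for f in('top0','scene0'):
    c=load(f); im=c['pixels'].astype(int); hsv=cv2.cvtColor(c['pixels'],cv2.COLOR_RGB2HSV)
    H,S,V=[hsv[...,i].astype(int) for i in range(3)]
    g=(H>45)&(H<85)&(S>70); r=((H<8)|(H>172))&(S>110); y=(H>18)&(H<32)&(S>120)
    for nm,m,z in(('green',g,38),('red',r,38),('yel',y,30)):
        for ce,a in comps(c,m,8): print(f,nm,ce,a,pix2w(c,ce[0],ce[1],z).round(1)[:2])
    n,l,st,_=cv2.connectedComponentsWithStats(y.astype(np.uint8))
    for i in range(1,n):
        if st[i][4]>200:
            cn,_=cv2.findContours((l==i).astype(np.uint8),0,2); b=cv2.minAreaRect(cn[0]); print(b); 
            w=np.array([pix2w(c,*p,30)[:2] for p in cv2.boxPoints(b)]);print(w.round(1).tolist(),w.mean(0))
E
```

```text
top0 green [317.3 242.5] 30 [527.  37.]
top0 green [336.4 243.9] 34 [523.4  -6.4]
top0 red [169.6  72.8] 12 [925.4 377.4]
top0 red [174.1  86.1] 53 [893.6 366.6]
top0 red [173.   98.9] 28 [863.2 368.8]
top0 red [171.5 107.1] 34 [843.9 372. ]
top0 red [169.7 118.8] 29 [816.3 375.8]
top0 red [172.2 113. ] 10 [829.9 370.2]
top0 red [175.8 121.8] 9 [809.1 361.6]
top0 red [168.1 127.1] 9 [796.8 379.2]
top0 red [157.2 139.1] 9 [768.8 404. ]
top0 red [187.  154.2] 285 [733. 335.]
top0 red [465.6 161.3] 1237 [ 711.  -305.7]
top0 red [320.5 220.4] 24 [577.4  29.3]
top0 red [337.7 222. ] 23 [573.4  -9.9]
top0 yel [501.6  60.4] 25 [ 951.6 -399.1]
top0 yel [530.1  59. ] 10 [ 954.5 -466.2]
top0 yel [426.6  71.5] 28 [ 926.3 -222.3]
top0 yel [512.3  67. ] 10 [ 935.5 -423.7]
top0 yel [523.1  75.6] 57 [ 914.6 -448.3]
top0 yel [426.6  91.1] 50 [ 879.3 -221.2]
top0 yel [459.5  93.5] 34 [ 873.  -297.9]
top0 yel [468.4  90.9] 14 [ 879.  -318.9]
top0 yel [489.1  90.2] 9 [ 880.3 -367.4]
top0 yel [475.4  93.7] 9 [ 872.2 -335.1]
top0 yel [466.8  99.4] 13 [ 858.7 -314.6]
top0 yel [429.5 103.3] 22 [ 850.2 -227
[... 5550 characters left out ...]
04.9]
scene0 yel [154.4 472.6] 34 [ 915.8 -325.2]
scene0 yel [195.6 473.9] 14 [ 931.7 -268.6]
scene0 yel [ 98.9 478. ] 10 [ 903.7 -401.5]
scene0 yel [154.8 477.2] 8 [ 921.9 -324.8]
((572.949951171875, 130.88241577148438), (135.77757263183594, 75.1653060913086), 40.36453628540039)
[[307.5, 518.8], [108.0, 772.3], [501.3, 800.3], [628.1, 585.7]] [386.21938539 669.30712275]
((173.0, 277.0), (28.0, 52.0), 90.0)
[[543.4, -331.7], [568.6, -235.2], [631.0, -240.1], [607.1, -332.4]] [ 587.54618987 -284.85341   ]
((355.326904296875, 308.3653869628906), (50.20572280883789, 30.397998809814453), 11.309932708740234)
[[742.8, -27.3], [687.4, -1.7], [729.1, 77.9], [781.7, 49.3]] [735.24576747  24.53169887]
```

```bash
python3 - <<'E'
from h import *
# gauge lines: subpixel; rows in top view across the block
for f,(x0,x1,y0,y1) in (('top0',(444,470,212,227)),('scene0',(160,188,266,285))):
    c=load(f); g=c['pixels'][...,0].astype(float)+c['pixels'][...,1]
    pts=[]
    for v in range(y0,y1):
        r=g[v,x0:x1]; 
        d=np.maximum(np.median(r)-10-r,0)
        n,l,st,ce=cv2.connectedComponentsWithStats((d>15).astype(np.uint8)[None])
        row=[]
        for i in range(1,n):
            w=d*(l[0]==i); row.append((w.sum().round(),round(x0+(w*np.arange(x1-x0)).sum()/w.sum(),2)))
        pts.append((v,row))
    print(f)
    for p in pts: print(p[0],p[1])
c=load('top0');
for u,v,z in((322.5,286.8,44),(326.85,243.2,48),(329.1,221.2,44)): print(pix2w(c,u,v,z))
E
python3 - <<'E'
import sys; sys.path.insert(0,'.')
import os; os.chdir('.')
from h import *
c=load('scene0'); im=c['pixels'][:,:,::-1]
cv2.imwrite('pics/crop_s.png',np.hstack([cv2.resize(im[170:255,285:350],None,fx=6,fy=6,interpolation=cv2.INTER_CUBIC),cv2.resize(im[240:325,140:205],None,fx=6,fy=6,interpolation=cv2.INTER_CUBIC)]))
E
```

```text
top0
212 [(np.float64(130.0), np.float64(454.5)), (np.float64(92.0), np.float64(462.18))]
213 [(np.float64(168.0), np.float64(454.25)), (np.float64(142.0), np.float64(462.01))]
214 [(np.float64(160.0), np.float64(454.18)), (np.float64(148.0), np.float64(461.86))]
215 [(np.float64(146.0), np.float64(454.0)), (np.float64(130.0), np.float64(461.52))]
216 [(np.float64(146.0), np.float64(453.85)), (np.float64(167.0), np.float64(461.26))]
217 [(np.float64(129.0), np.float64(453.51)), (np.float64(164.0), np.float64(461.16))]
218 [(np.float64(155.0), np.float64(453.26)), (np.float64(151.0), np.float64(461.01))]
219 [(np.float64(150.0), np.float64(453.19)), (np.float64(148.0), np.float64(460.85))]
220 [(np.float64(144.0), np.float64(453.01)), (np.float64(168.0), np.float64(460.54))]
221 [(np.float64(154.0), np.float64(452.82)), (np.float64(160.0), np.float64(460.24))]
222 [(np.float64(162.0), np.float64(452.34)), (np.float64(145.0), np.float64(460.16))]
223 [(np.float64(182.0), np.float64(452.23)), (np.float64(128.0), np.float64(459.95))]
224 [(np.float64(181.0), np.float64(452.1)), (np.float
[... 1117 characters left out ...]
.55)), (np.float64(204.0), np.float64(175.6))]
277 [(np.float64(192.0), np.float64(166.32)), (np.float64(202.0), np.float64(175.42))]
278 [(np.float64(186.0), np.float64(165.99)), (np.float64(177.0), np.float64(175.05))]
279 [(np.float64(186.0), np.float64(165.89)), (np.float64(176.0), np.float64(174.9))]
280 [(np.float64(191.0), np.float64(165.59)), (np.float64(182.0), np.float64(174.64))]
281 [(np.float64(153.0), np.float64(165.41)), (np.float64(135.0), np.float64(174.52))]
282 [(np.float64(46.0), np.float64(165.4)), (np.float64(18.0), np.float64(174.0))]
283 []
284 []
[426.8041383   26.06780533  44.        ]
[524.63789216  15.38656297  48.        ]
[574.80671251   9.7762548   44.        ]
```

View pics/crop_s.png

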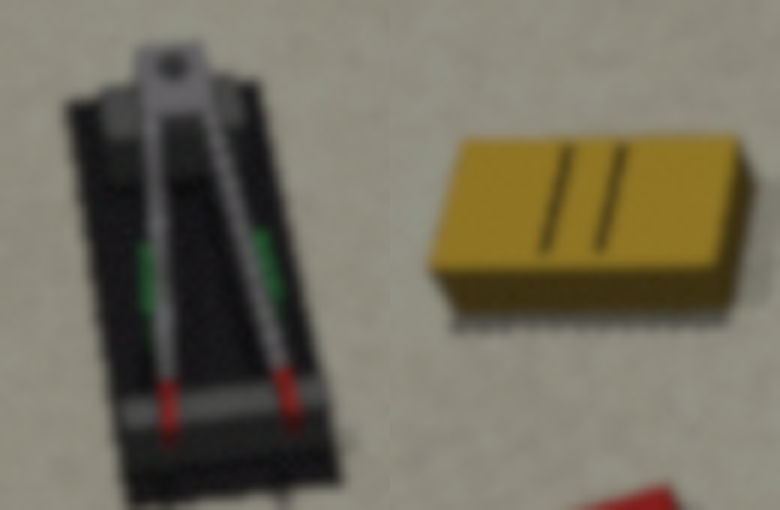

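```bash
python3 - <<'E'
from h import *
c=load('top0'); s=load('scene0')
for n,cc,L in (('top',c,[((458.35,212),(455.35,226)),((457.02,219),)*2]),('scene',s,[((173.39,266),(169.97,281)),((171.9,272.6),)*2])):
    a,b=[pix2w(cc,*p,30) for p in L[0]]; d=a-b; print(n,np.degrees(np.arctan2(d[1],d[0])),pix2w(cc,*L[1][0],30))
    for p in((426.8,26.1,44),(525,15.4,48),(575,9.8,44),(579,-283.8,30)): print(w2pix(cc,p).round(1),end=' ')
    print()
E
```

```text
top -13.595037361660554 [ 578.56917034 -283.92510395   30.        ]
[322.5 286.8] [326.8 243. ] [329.1 221.1] [457.  218.8] 
scene 166.70584132212858 [ 577.77920707 -286.40016372   30.        ]
[314.8 181.2] [321.  214.6] [324.5 235.3] [173.3 272.8]
```

```bash
cat >> h.py <<'E'
from scipy.spatial.transform import Rotation as R
def goal(p,yaw):
    """p TCP target mm, yaw of tool x (deg)"""
    s=bot.read_state(); q=s['ee_rot']; M=R.from_quat([q[1],q[2],q[3],q[0]]).as_matrix()
    y=np.degrees(np.arctan2(M[1,0],M[0,0])); d=np.array(p)-s['tcp_pos']
    tw=-((yaw-y+180)%360-180)/4
    Mf=R.from_euler('z',-4*tw,degrees=True).as_matrix()@M
    print('t',s['time_s'],'tcp',s['tcp_pos'].round(1),'yaw',y.round(2),'tilt',M[:,1].round(3),'gap',round(s['finger_gap'],2),'F',s['ft_force'].round(2))
    print('d',d.round(1),'units now',(M.T@d/40).round(2),'units after twist',(Mf.T@d/40).round(2),'twist',tw.round(2))
E
python3 -m pendant '[[[-1,0,0,-1,-1],[-1,0,0,-1,-1],[-1,0,0,-1,-1],[-1,0,0,-0.83,-1],[-1,0,0,0,-1],[-1,0,0,0,-1]]]' 15
python3 -c "
from h import *
goal((524.5,14.3,100),83.6)"
```

```text
time_s: 0.85
tcp_pos: [187.8, 369.5, 188.9]
ee_rot: [-0.527, 0.527, 0.471, -0.472]
ft_force: [0.9, 0.1, 0.7]
finger_gap: 94.1
t 0.85 tcp [187.8 369.5 188.9] yaw 83.64 tilt [-0.    -0.001 -1.   ] gap 94.07 F [0.88 0.07 0.7 ]
d [ 336.7 -355.2  -88.9] units now [-7.89  2.22 -9.35] units after twist [-7.88  2.22 -9.36] twist 0.01
```

```bash
python3 -m pendant '[[[-0.8,0,-0.9,0,-1],[-0.8,0,-0.9,0,-1],[-0.8,0,-0.9,0,-1],[-0.8,0,-0.9,0,-1],[-0.8,0.2,-0.9,0,-1],[-0.8,0.2,-0.9,0,-1],[-0.8,0.2,-0.9,0,-1],[-0.8,0.2,-0.9,0,-1]]]' 15
python3 -m pendant '[[[-0.8,0.4,-0.9,0,-1],[-0.7,0.5,-1,0,-1],[0,0.5,-0.25,0,-1],[0,0,0,0,-1]]]' 15
python3 -c "
from h import *
goal((524.5,14.3,27),83.6)
cap('top','top1.png');cap('scene','scene1.png')
for f in('top1','scene1'):
  im=load(f)['pixels'][:,:,::-1]; x,y=(270,180) if f=='top1' else (260,130)
  cv2.imwrite('pics/c_'+f+'.png',cv2.resize(im[y:y+130,x:x+130],None,fx=4.5,fy=4.5,interpolation=cv2.INTER_CUBIC))
"
```

```text
time_s: 1.85
tcp_pos: [446.7, 83.0, 156.8]
ee_rot: [0.527, -0.527, -0.471, 0.471]
ft_force: [-0.4, 1.4, 0.2]
finger_gap: 94.5
time_s: 2.35
tcp_pos: [523.5, 15.1, 99.3]
ee_rot: [0.529, -0.526, -0.47, 0.472]
ft_force: [-0.3, 0.1, 0.1]
finger_gap: 94.0
t 2.35 tcp [523.5  15.1  99.3] yaw 83.57 tilt [-0.005  0.001 -1.   ] gap 93.96 F [-0.31  0.08  0.06]
d [  1.   -0.8 -72.3] units now [-0.02  1.81 -0.04] units after twist [-0.02  1.81 -0.04] twist -0.01
```

View pics/c_top1.png

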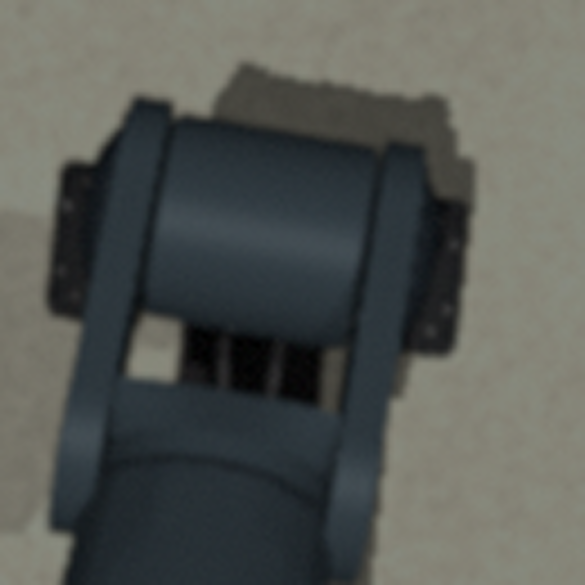

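View pics/c_scene1.png

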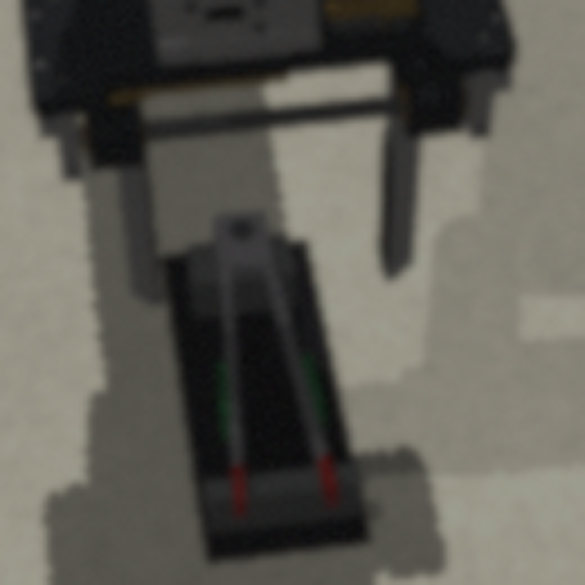

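```bash
python3 -m pendant '[[[0,0.6,0,0,-1],[0,0.6,0,0,-1],[-0.02,0.4,-0.02,0,-1],[0,0.2,0,0,-1],[0,0,0,0,0]]]' 15
python3 -c "
from h import *
goal((524.5,14.3,27),83.6)
cap('scene','scene2.png')
im=load('scene2')['pixels'][:,:,::-1]; x,y=(260,130)
cv2.imwrite('pics/c_scene2.png',cv2.resize(im[y:y+130,x:x+130],None,fx=4.5,fy=4.5,interpolation=cv2.INTER_CUBIC))
"
```

```text
time_s: 3.08
tcp_pos: [525.5, 14.5, 29.5]
ee_rot: [0.527, -0.527, -0.471, 0.471]
ft_force: [0.7, -0.2, 0.1]
finger_gap: 86.9
t 3.075 tcp [525.5  14.5  29.5] yaw 83.63 tilt [-0.  0. -1.] gap 86.89 F [ 0.66 -0.21  0.1 ]
d [-1.  -0.2 -2.5] units now [-0.01  0.06  0.03] units after twist [-0.01  0.06  0.03] twist 0.01
```

View pics/c_scene2.png

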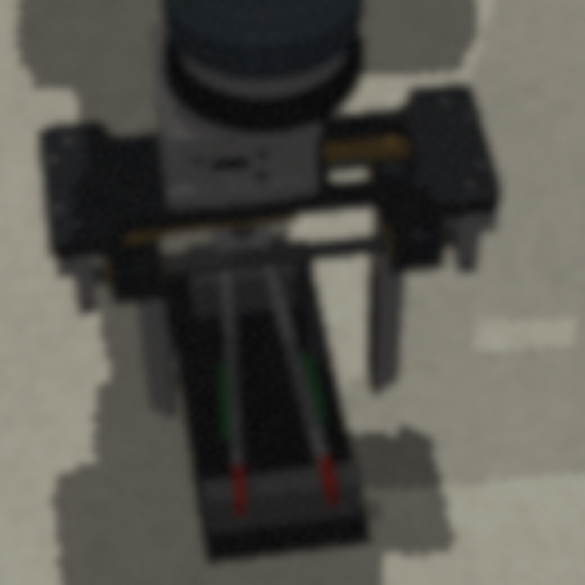

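```bash
python3 -c "
from h import *
c=load('scene2')
x=np.array([np.cos(np.radians(83.6)),np.sin(np.radians(83.6)),0])
for k in(-43,43,-55,55): 
  p=w2pix(c,np.array([525.5,14.5,21.5])+k*x); print(k,p,(p-[260,130])*4.5)
for p in ((524.5,14.3,38),(526,14.3,38)):
 p=w2pix(c,p);print((p-[260,130])*4.5)
"
```

```text
-43 [300.00265436 225.58977688] [180.01194464 430.15399595]
43 [341.56616142 220.90505949] [367.04772639 409.0727677 ]
-55 [294.16123122 226.24817696] [153.72554048 433.11679634]
55 [347.32419299 220.25605866] [392.95886847 406.15226396]
[272.3051679  394.64041414]
[273.11225909 397.10645271]
```

```bash
python3 -c "
from h import *
c=load('scene1')
x=np.array([np.cos(np.radians(83.6)),np.sin(np.radians(83.6)),0])
for k in(-47,47,-59.5,59.5): 
 for dx in (-8,8):
  p=w2pix(c,np.array([523.5+dx,15.1,91.3])+k*x); print(k,dx,(p-[260,130])*4.5)
for f,x0,y0 in(('scene1',280,175),('scene2',285,200)):
  im=load(f)['pixels'][:,:,::-1]; im=cv2.convertScaleAbs(im,alpha=2.5)
  cv2.imwrite('pics/d_'+f+'.png',cv2.resize(im[y0:y0+40,x0:x0+75],None,fx=8,fy=8,interpolation=cv2.INTER_NEAREST))
a=[cv2.imread('pics/d_scene%d.png'%i) for i in(1,2)]; cv2.imwrite('pics/d12.png',cv2.resize(np.vstack(a),(560,597)))
"
```

```text
-47 -8 [158.89128348 310.8916158 ]
-47 8 [166.71290795 337.71967736]
47 -8 [374.61556683 287.45859559]
47 8 [384.7670194  313.83073231]
-59.5 -8 [129.96699914 314.03351216]
-59.5 8 [137.4735613  340.92299758]
59.5 -8 [403.06693983 284.36806916]
59.5 8 [413.52303793 310.68036316]
```

View pics/d12.png

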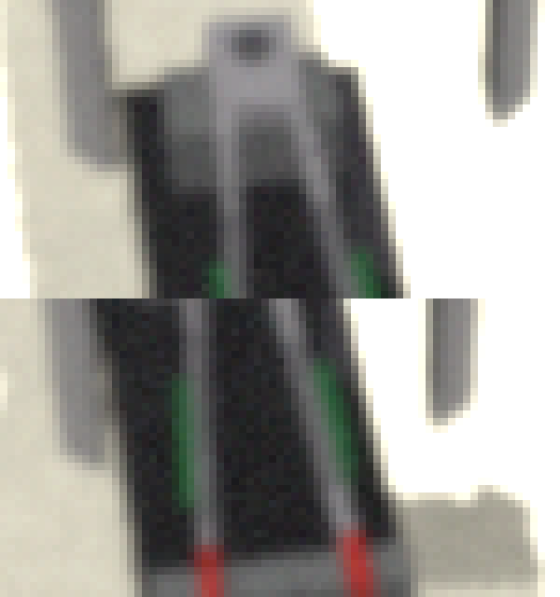

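```bash
python3 -c "
from h import *
c=cap('scene','scene3.png'); im=c['pixels'][:,:,::-1].copy(); im=cv2.convertScaleAbs(im,alpha=1.8)
x0,y0,f=250,110,5
im=cv2.resize(im[y0:y0+120,x0:x0+150],None,fx=f,fy=f,interpolation=cv2.INTER_CUBIC)
s=bot.read_state();t=s['tcp_pos'];M=R.from_quat(np.roll(s['ee_rot'],-1)).as_matrix()
print(t,s['finger_gap'])
def poly(lx,ly,lz,col):
  P=[]
  for a,b,cc in ((lx[0],ly,lz[0]),(lx[1],ly,lz[0]),(lx[1],ly,lz[1]),(lx[0],ly,lz[1])):
    p=w2pix(c,t+M@np.array([a,b,cc])); P.append(((p+.5)-[x0,y0])*f-.5)
  cv2.polylines(im,[np.int32(P)],True,col,1)
g=s['finger_gap']/2
poly((-88.5,88.5),-89,(-37.5,37.5),(0,255,255))
poly((g,g+12.5),8,(-8,8),(0,255,0)); poly((-g-12.5,-g),8,(-8,8),(0,255,0))
poly((g,g+12.5),-50,(-8,8),(255,255,0)); poly((-g-12.5,-g),-50,(-8,8),(255,255,0))
cv2.imwrite('pics/ov3.png',im)
"
```

```text
[526.21526304  14.27494821  30.17835446] 79.64940927659441
```

View pics/ov3.png

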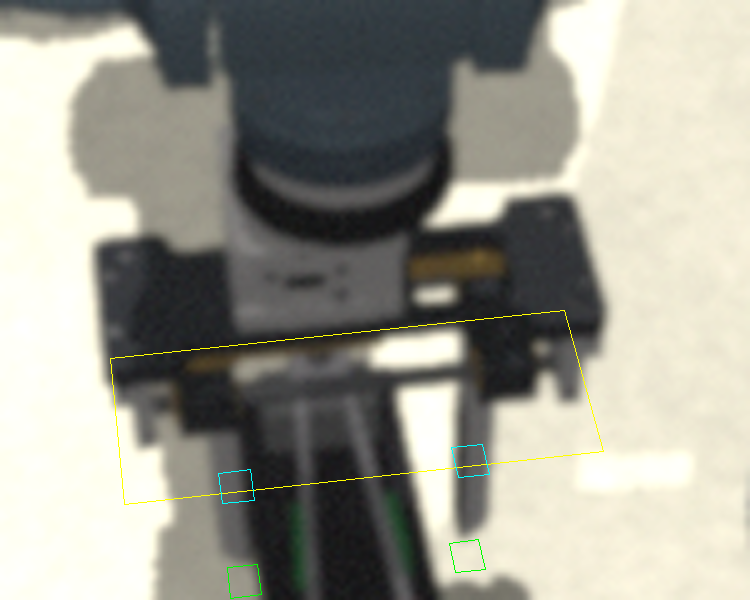

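```bash
python3 -c "
from h import *
c=load('top1')
for z in (189,210,230): print(z,(w2pix(c,(523.5,15.1,z))-[270,180])*4.5)
for a in(190,230):
  print(pix2w(c,328,237.3,a))
c=load('scene1')
"
```

```text
189 [258.66026603 269.20071106]
210 [259.03736292 266.26409618]
230 [259.40843691 263.37438417]
[528.55814779  14.00378167 190.        ]
[525.91202065  14.38134775 230.        ]
```

```bash
python3 -c "
from h import *
c=cap('top','top3.png')
im=c['pixels'][:,:,::-1]; im=cv2.convertScaleAbs(im,alpha=2)
a=cv2.resize(im[190:290,270:390],None,fx=5,fy=5,interpolation=cv2.INTER_CUBIC)
cv2.imwrite('pics/t3.png',a); print(bot.read_state()['tcp_pos'])
"
```

```text
[526.29072814  14.26948443  30.24449365]
```

View pics/t3.png

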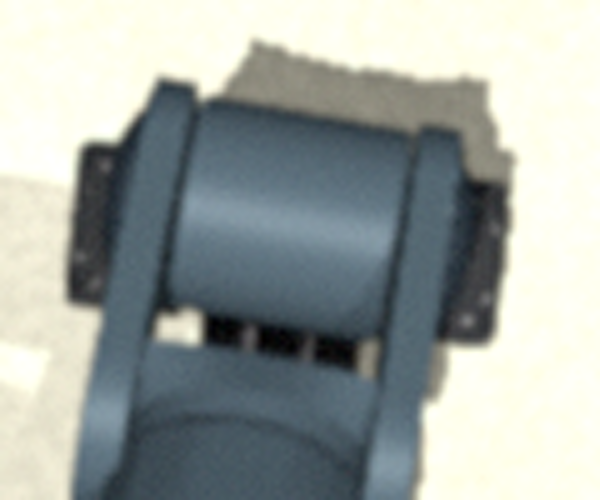

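```bash
python3 -c "
from h import *
a=load('top3');b=load('scene3')
def tri(p,q):
  A=[];B=[]
  for c,(u,v) in((a,p),(b,q)):
    o=c['T'][:3,3]; d=pix2w(c,u,v,0)-o; d/=np.linalg.norm(d); P=np.eye(3)-np.outer(d,d); A.append(P);B.append(P@o)
  x=np.linalg.lstsq(np.vstack(A),np.hstack(B),rcond=None)[0]; print(x.round(1),(w2pix(a,x)-p).round(1),(w2pix(b,x)-q).round(1))
tri((372.8,227),(272,187)); tri((286.4,219),(370.6,176))
tri((369,259),(269.6,158.6)); tri((284,250),(364.6,149.4))
"
```

```text
[550.  -77.2 176.4] [-0.6 -0.1] [-0.7  0. ]
[567.6  97.8 175.4] [0.7 0.2] [ 0.8 -0. ]
[484.1 -68.6 181.8] [-0.3 -0. ] [-0.3  0. ]
[504.1 104.4 181.1] [-0.2 -0.1] [-0.3  0. ]
```

```bash
python3 -c "
from h import *
b=load('scene3'); o=b['T'][:3,3]
for n,(u,v) in dict(R=(250+470/5,110+530/5),L=(250+240/5,110+556/5),bracketL=(250+148/5,110+443/5),bracketR=(250+568/5,110+400/5)).items():
  d=pix2w(b,u,v,0)-o
  for x in(520,526,534,560): print(n,x,(o+d*(x-o[0])/d[0]).round(1))
"
```

```text
R 520 [520.   65.3  23. ]
R 526 [526.   63.4  30.3]
R 534 [534.   60.9  40.1]
R 560 [560.   52.7  72.1]
L 520 [520.  -31.5  35.7]
L 526 [526.  -32.4  42.9]
L 534 [534.  -33.6  52.6]
L 560 [560.  -37.5  83.9]
bracketL 520 [520.  -62.7 111.5]
bracketL 526 [526.  -63.2 118. ]
bracketL 534 [534.  -64.  126.6]
bracketL 560 [560.  -66.5 154.6]
bracketR 520 [520.  103.6  90.3]
bracketR 526 [526.  101.3  96.9]
bracketR 534 [534.   98.2 105.8]
bracketR 560 [560.   88.3 134.8]
```

```bash
python3 -c "
from h import *
im=cv2.convertScaleAbs(load('scene3')['pixels'][:,:,::-1],alpha=2.2)
cv2.imwrite('pics/z3.png',cv2.resize(im[180:250,285:365],None,fx=8,fy=8,interpolation=cv2.INTER_NEAREST))
"
```

```text
(no output)
```

View pics/z3.png

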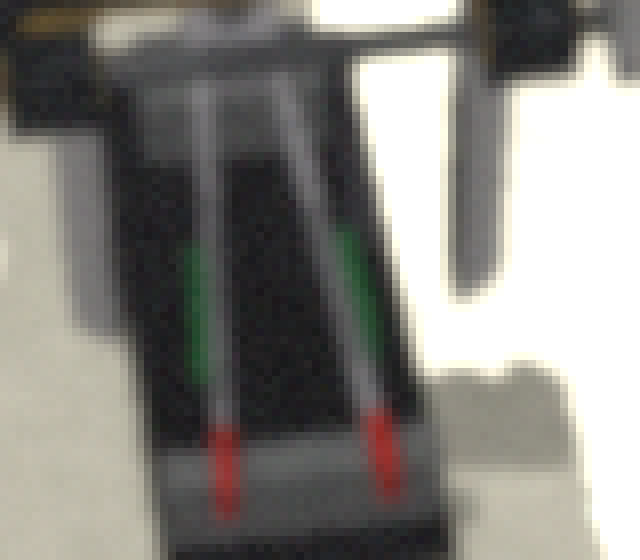

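```bash
python3 -m pendant '[[[0,0.15,0.04,0,0],[0,0.1,0,0,0],[0,0,0,0,0],[0,0,0,0,0],[0,0,0,0,0],[0,0,0,0,0]]]' 15
python3 -c "
from h import *
goal((524.5,14.3,20),83.6)
cap('scene','scene4.png')
im=cv2.convertScaleAbs(load('scene4')['pixels'][:,:,::-1],alpha=2.2)
cv2.imwrite('pics/z4.png',cv2.resize(im[180:250,285:365],None,fx=8,fy=8,interpolation=cv2.INTER_NEAREST))
"
```

```text
time_s: 3.98
tcp_pos: [524.0, 14.5, 19.4]
ee_rot: [-0.527, 0.527, 0.471, -0.471]
ft_force: [-0.3, -0.8, -0.4]
finger_gap: 47.5
t 3.975 tcp [524.   14.5  19.4] yaw 83.62 tilt [ 0. -0. -1.] gap 47.51 F [-0.34 -0.84 -0.43]
d [ 0.5 -0.2  0.6] units now [-0.   -0.01 -0.01] units after twist [-0.   -0.01 -0.01] twist 0.0
```

View pics/z4.png

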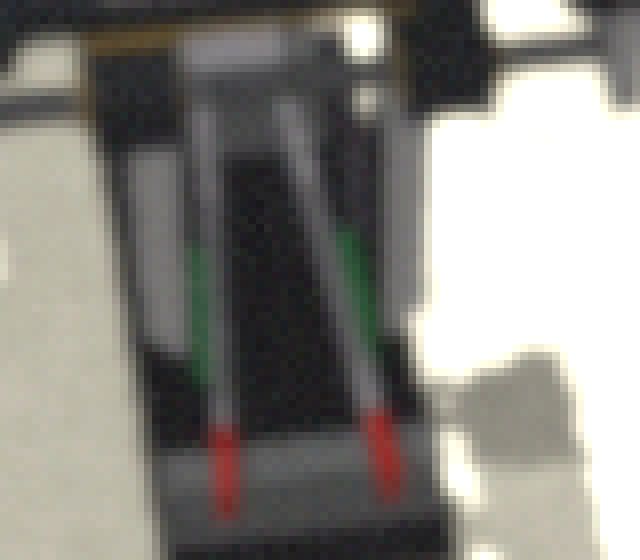

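```bash
python3 -m pendant '[[[0,0,0,0,0.1],[0,0,0,0,0.15],[0,0,0,0,0.2],[0,0,0,0,0.2],[0,0,0,0,0.2],[0,0,0,0,0.2]]]' 15
python3 -c "
from h import *
goal((524.5,14.3,20),83.6)
cap('scene','scene5.png')
im=cv2.convertScaleAbs(load('scene5')['pixels'][:,:,::-1],alpha=2.2)
cv2.imwrite('pics/z5.png',cv2.resize(im[180:250,285:365],None,fx=8,fy=8,interpolation=cv2.INTER_NEAREST))
"
```

```text
time_s: 4.78
tcp_pos: [524.1, 14.6, 19.4]
ee_rot: [-0.527, 0.527, 0.471, -0.471]
ft_force: [1.6, 1.1, 0.9]
finger_gap: 37.7
t 4.775 tcp [524.1  14.6  19.4] yaw 83.62 tilt [ 0.  0. -1.] gap 37.71 F [1.56 1.09 0.91]
d [ 0.4 -0.3  0.6] units now [-0.01 -0.01 -0.01] units after twist [-0.01 -0.01 -0.01] twist 0.0
```

View pics/z5.png

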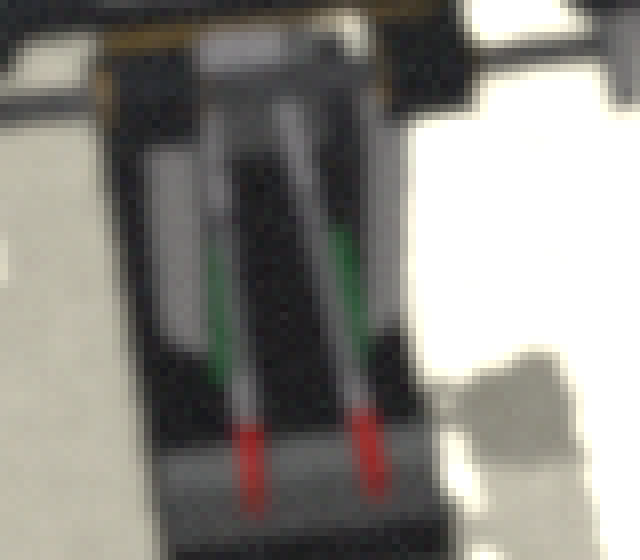

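```bash
python3 -m pendant '[[[0,-0.1,0,0,0.2],[0,-0.2,0,0,0.2],[0,-0.3,0,0,0.2],[0,-0.3,0,0,0.2],[0,-0.3,0,0,0.2],[0,-0.2,0,0,0.2],[0,-0.1,0,0,0.2],[0,0,0,0,0.2]]]' 15
python3 -c "
from h import *
goal((524.5,14.3,80),83.6)
cap('scene','scene6.png')
im=cv2.convertScaleAbs(load('scene6')['pixels'][:,:,::-1],alpha=2.2)
cv2.imwrite('pics/z6.png',cv2.resize(im[150:250,275:365],None,fx=6,fy=6,interpolation=cv2.INTER_NEAREST))
"
```

```text
time_s: 5.82
tcp_pos: [524.0, 14.5, 79.5]
ee_rot: [-0.527, 0.527, 0.471, -0.471]
ft_force: [-0.1, -0.6, -0.4]
finger_gap: 37.8
t 5.825 tcp [524.   14.5  79.5] yaw 83.62 tilt [ 0. -0. -1.] gap 37.77 F [-0.08 -0.64 -0.43]
d [ 0.5 -0.2  0.5] units now [-0.   -0.01 -0.01] units after twist [-0.   -0.01 -0.01] twist 0.0
```

View pics/z6.png

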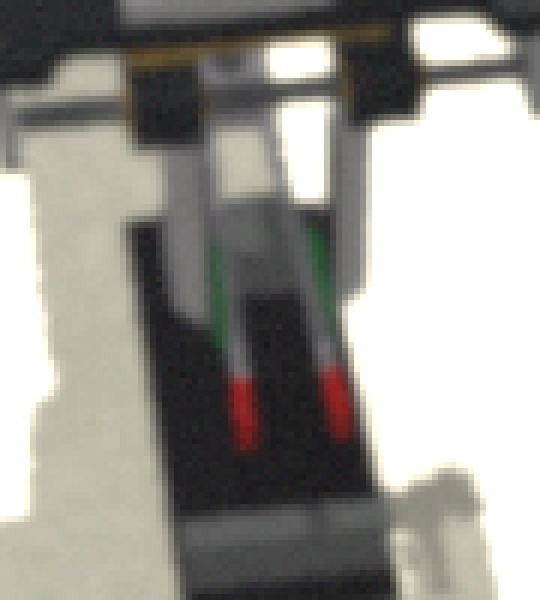

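```bash
cat >> h.py <<'E'
def reds(c,x0,x1,y0,y1,a=8):
    hsv=cv2.cvtColor(np.ascontiguousarray(c['pixels'][y0:y1,x0:x1]),cv2.COLOR_RGB2HSV); H,S,V=[hsv[...,i].astype(int) for i in range(3)]
    m=(((H<8)|(H>172))&(S>110)).astype(np.uint8)
    n,l,st,ce=cv2.connectedComponentsWithStats(m)
    return [((ce[i]+[x0,y0]).round(2),st[i].tolist()) for i in range(1,n) if st[i][4]>=a]
E
python3 -c "
from h import *
for f in('scene0','scene5','scene6'): print(f,reds(load(f),290,350,200,250))
c=load('scene6')
for z in(38,98): print(w2pix(c,(574.5,9.,z)))
"
```

```text
scene0 [(array([332.53, 235.86]), [40, 31, 6, 11, 36]), (array([312.73, 237.68]), [20, 33, 5, 12, 37])]
scene5 [(array([330.94, 235.89]), [39, 31, 5, 11, 35]), (array([315.94, 237.52]), [24, 33, 4, 11, 33])]
scene6 [(array([330.7 , 217.12]), [38, 11, 6, 13, 56]), (array([315.38, 218.57]), [23, 13, 6, 13, 63])]
[324.06343485 237.11141258]
[323.7576733  217.25125991]
```

```bash
python3 -m pendant '[[[-0.2,0,0,0,0.2],[-0.5,0,0,0.3,0.2],[-0.7,0,0,0.3,0.2],[-0.8,0,0,0.3,0.2],[-0.8,0,0,0.3,0.2],[-0.8,0,0,0.3,0.2],[-0.8,0,0,0.28,0.2],[-0.8,0,0,0,0.2]]]' 15
python3 -c "
from h import *
goal((519.9,-271.2,70),76.5)"
```

```text
time_s: 6.88
tcp_pos: [485.5, -199.3, 79.0]
ee_rot: [0.556, -0.555, -0.438, 0.438]
ft_force: [0.9, -0.5, -0.8]
finger_gap: 38.0
t 6.875 tcp [ 485.5 -199.3   79. ] yaw 76.47 tilt [-0.001  0.    -1.   ] gap 38.02 F [ 0.88 -0.48 -0.76]
d [ 34.4 -71.9  -9. ] units now [-1.55  0.22 -1.26] units after twist [-1.55  0.22 -1.26] twist -0.01
```

```bash
python3 -m pendant '[[[-0.5,0,-0.4,0,0.2],[-0.5,0.1,-0.4,0,0.2],[-0.35,0.1,-0.3,0,0.2],[-0.2,0,-0.16,0,0.2],[0,0,0,0,0.25],[0,0,0,0,0.3],[0,0,0,0,0.3],[0,0,0,0,0.3]]]' 18
python3 -c "
from h import *
goal((519.9,-271.2,40),76.5)
c=cap('scene','scene7.png'); print(reds(c,120,240,200,310))
im=cv2.convertScaleAbs(c['pixels'][:,:,::-1],alpha=1.8)
cv2.imwrite('pics/z7.png',cv2.resize(im[210:310,120:230],None,fx=6,fy=6,interpolation=cv2.INTER_CUBIC))
c=cap('top','top7.png'); print(reds(c,420,500,180,250))
im=cv2.convertScaleAbs(c['pixels'][:,:,::-1],alpha=1.8)
cv2.imwrite('pics/t7.png',cv2.resize(im[180:260,410:500],None,fx=6,fy=6,interpolation=cv2.INTER_CUBIC))
"
```

```text
time_s: 7.88
tcp_pos: [520.7, -269.6, 71.5]
ee_rot: [-0.555, 0.555, 0.438, -0.438]
ft_force: [0.7, -0.0, -1.1]
finger_gap: 33.0
t 7.875 tcp [ 520.7 -269.6   71.5] yaw 76.52 tilt [ 0. -0. -1.] gap 32.97 F [ 0.69 -0.03 -1.11]
d [ -0.8  -1.6 -31.5] units now [-0.04  0.79  0.01] units after twist [-0.04  0.79  0.01] twist 0.01
[(array([171.04, 249.6 ]), [50, 45, 3, 10, 25]), (array([158.94, 249.72]), [38, 46, 3, 9, 18])]
[]
```

View pics/z7.png

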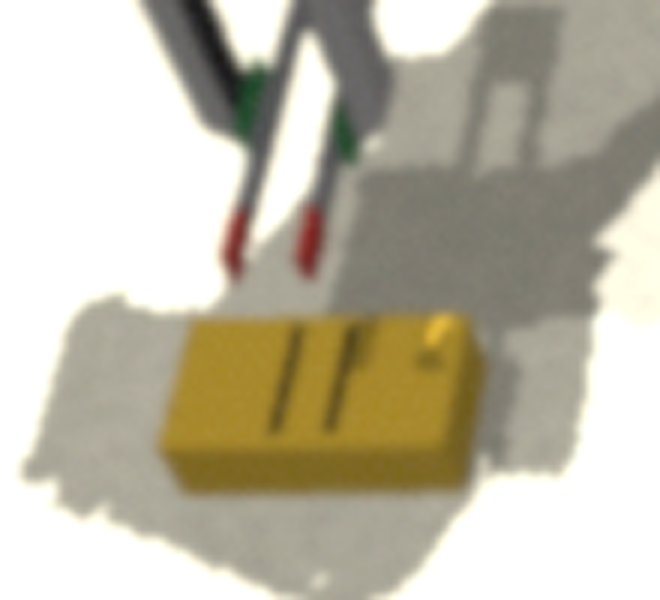

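View pics/t7.png

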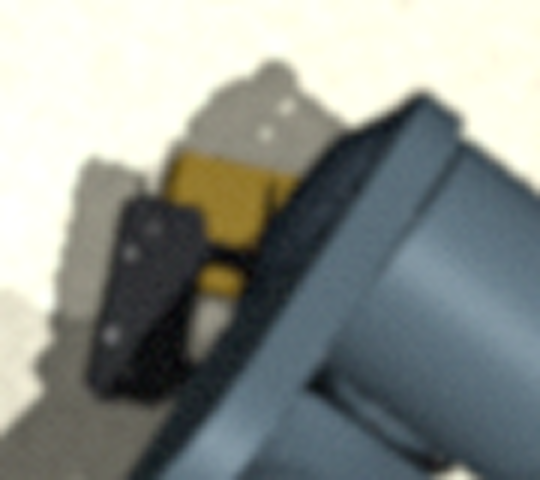

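```bash
python3 -c "
from h import *
c=load('scene7')
d=np.array([np.cos(np.radians(-13.5)),np.sin(np.radians(-13.5))])
g=np.array([520.7,-269.6])+.3
for z in(80,85,89.5): print(z,w2pix(c,(*(g+50*d),z)))
print(w2pix(c,(578.2,-285.2,30)),w2pix(c,(574.2,8.7,38)))
n=np.array([-d[1],d[0]])
a=[w2pix(c,(*(g+50*d+k*n),86)) for k in(-10,10)]; print(a)
"
```

```text
80 [167.21585069 252.97978345]
85 [166.43519277 251.34722685]
89.5 [165.72615249 249.86444118]
[172.55924713 272.64715589] [323.87694248 237.02485839]
[array([160.71410646, 251.10814835]), array([171.84337845, 250.92949156])]
```

```bash
python3 -m pendant '[[[-0.05,0.2,0,0,0.32],[0,0.25,0,0,0.33],[0,0.25,0,0,0.34],[0,0.2,0,0,0.34],[0,0.1,0,0,0.34],[0,0,0,0,0.34],[0,0,0,0,0.34],[0,0,0,0,0.34]]]' 18
python3 -c "
from h import *
goal((519.9,-271.2,29),76.5)
c=cap('scene','scene8.png'); print(reds(c,120,240,200,310))
print(w2pix(c,(519.9+50*.9724,-271.2-50*.2334,48)))
im=cv2.convertScaleAbs(c['pixels'][:,:,::-1],alpha=1.8)
cv2.imwrite('pics/z8.png',cv2.resize(im[220:310,130:220],None,fx=6.5,fy=6.5,interpolation=cv2.INTER_CUBIC))
"
```

```text
time_s: 8.98
tcp_pos: [520.5, -272.2, 31.8]
ee_rot: [-0.555, 0.556, 0.438, -0.438]
ft_force: [0.7, 0.1, -1.9]
finger_gap: 31.1
t 8.975 tcp [ 520.5 -272.2   31.8] yaw 76.5 tilt [ 0.001 -0.001 -1.   ] gap 31.11 F [ 0.66  0.07 -1.92]
d [-0.6  1.  -2.8] units now [0.02 0.07 0.02] units after twist [0.02 0.07 0.02] twist -0.0
[(array([164.48, 261.76]), [43, 58, 4, 9, 21]), (array([175.  , 262.08]), [54, 58, 4, 10, 25])]
[170.97797756 262.80915666]
```

View pics/z8.png

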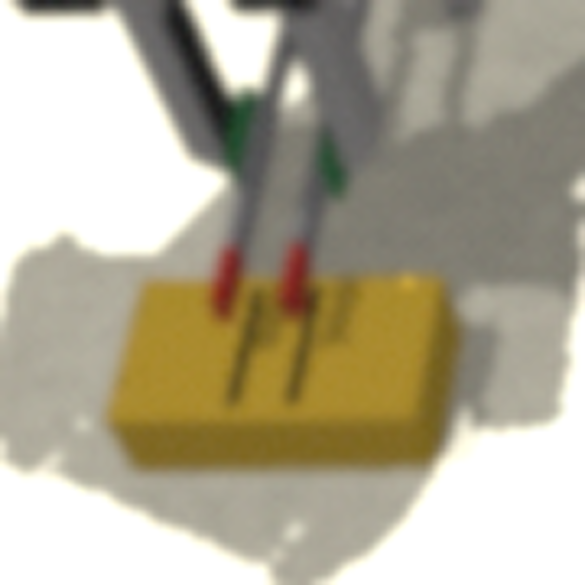

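```bash
python3 -c "
from h import *
K=[]
for f,z,roi in(('scene0',38,(290,350,200,250)),('scene5',38,(290,350,200,250)),('scene6',97.5,(290,350,200,250)),('scene7',89.5,(120,240,200,310)),('scene8',49.8,(120,240,200,310))):
  c=load(f); r=[a[0] for a in reds(c,*roi)]
  P=[pix2w(c,*(p-[-.66,-.05]),z)[:2] for p in r]; m=(P[0]+P[1])/2
  print(f,np.linalg.norm(P[0]-P[1]).round(2),m.round(2))
  if z in(49.8,89.5):
    t=np.radians(-13.5); e=m-[578.2,-285.2]; print('gauge frame',e@[np.cos(t),np.sin(t)],e@[-np.sin(t),np.cos(t)])
"
```

```text
scene0 38.96 [573.42   7.74]
scene5 29.59 [573.66   9.3 ]
scene6 28.54 [575.58   8.63]
scene7 21.71 [ 569.23 -281.09]
gauge frame -9.677050725168888 1.8987926689930328
scene8 19.83 [ 567.71 -283.41]
gauge frame -10.617341018446867 -0.7110555696978794
```

```bash
python3 -m pendant '[[[0.02,0.03,0,0,0.345],[0,0,0,0,0.348],[0,0,0,0,0.348],[0,0,0,0,0.348],[0,0,0,0,0.348],[0,0,0,0,0.348],[0,0,0,0,0.348],[0,0,0,0,0.348]]]' 18
python3 -c "
from h import *
goal((519.9,-271.2,29),76.5)
S=[];M=[]
for i in range(4):
  c=cap('scene','scene9%d.png'%i); r=[a[0] for a in reds(c,120,240,200,310)]
  P=[pix2w(c,*(p-[-.66,-.05]),48.5)[:2] for p in r]; m=(P[0]+P[1])/2
  t=np.radians(-13.5); e=m-[578.2,-285.2]; print(np.linalg.norm(P[0]-P[1]).round(2),'gauge frame',e@[np.cos(t),np.sin(t)],e@[-np.sin(t),np.cos(t)])
im=np.mean([load('scene9%d'%i)['pixels'] for i in range(4)],0)[:,:,::-1]; im=np.clip(im*1.8,0,255).astype(np.uint8)
cv2.imwrite('pics/z9.png',cv2.resize(im[245:295,145:205],None,fx=10,fy=10,interpolation=cv2.INTER_CUBIC))
"
```

```text
time_s: 10.02
tcp_pos: [520.4, -271.2, 30.2]
ee_rot: [-0.555, 0.555, 0.438, -0.438]
ft_force: [-0.3, -0.1, -0.2]
finger_gap: 30.7
t 10.025 tcp [ 520.4 -271.2   30.2] yaw 76.5 tilt [ 0. -0. -1.] gap 30.68 F [-0.34 -0.1  -0.23]
d [-0.5 -0.  -1.2] units now [-0.    0.03  0.01] units after twist [-0.    0.03  0.01] twist -0.0
19.37 gauge frame -9.840251511248258 0.34079958724916415
19.39 gauge frame -9.85883994052392 0.5591176921176715
19.34 gauge frame -9.961441226636481 0.4755628534190779
19.45 gauge frame -9.780735061438751 0.5190778164212616
```

View pics/z9.png

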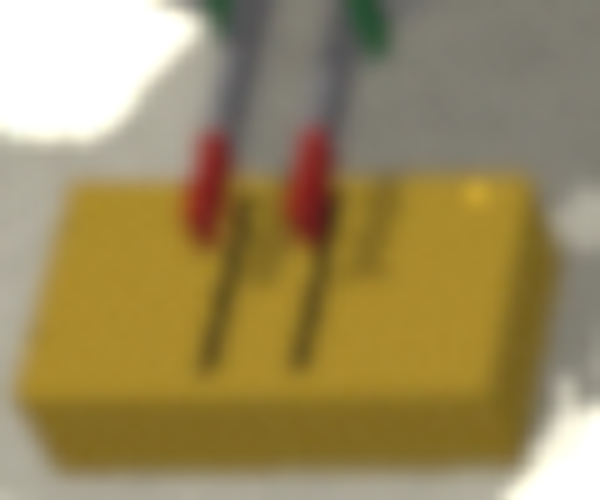

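```bash
python3 -m pendant '[[[-0.01,0,0,0,0.352],[0,0,0,0,0.352],[0,0,0,0,0.352],[0,0,0,0,0.352],[0,0,0,0,0.352],[0,0,0,0,0.352],[0,0,0,0,0.352],[0,0,0,0,0.352]]]' 18
for i in 1 2 3; do python3 -m pendant '[[[0,0,0,0,0.352],[0,0,0,0,0.352],[0,0,0,0,0.352],[0,0,0,0,0.352],[0,0,0,0,0.352],[0,0,0,0,0.352],[0,0,0,0,0.352],[0,0,0,0,0.352]]]' 18 | grep -v ee_rot; done
python3 -c "
from h import *
goal((519.9,-271.2,29),76.5)
for i in range(3):
  c=cap('scene','sceneA%d.png'%i); r=[a[0] for a in reds(c,120,240,200,310)]
  P=[pix2w(c,*(p-[-.66,-.05]),48.5)[:2] for p in r]; m=(P[0]+P[1])/2
  t=np.radians(-13.5); e=m-[578.2,-285.2]; print(np.linalg.norm(P[0]-P[1]).round(2),'gauge frame',e@[np.cos(t),np.sin(t)],e@[-np.sin(t),np.cos(t)],'px mid',(r[0]+r[1])/2)
  print('px pred lvl',w2pix(c,(520.4+50*.9724,-271.2-50*.2334,48.3))+[-.66,-.05])
cv2.imwrite('pics/zA.png',cv2.resize(cv2.convertScaleAbs(c['pixels'][:,:,::-1],alpha=1.8)[100:330,90:340],None,fx=2.6,fy=2.6,interpolation=cv2.INTER_CUBIC))
"
```

```text
time_s: 11.22
tcp_pos: [520.3, -271.6, 30.1]
ee_rot: [0.555, -0.555, -0.438, 0.438]
ft_force: [1.0, 0.3, -0.6]
finger_gap: 30.7
time_s: 12.22
tcp_pos: [520.3, -271.5, 30.1]
ft_force: [0.1, -0.6, -1.8]
finger_gap: 30.8
time_s: 13.22
tcp_pos: [520.3, -271.6, 30.1]
ft_force: [0.1, 0.1, -1.8]
finger_gap: 30.6
time_s: 14.22
tcp_pos: [520.3, -271.6, 30.2]
ft_force: [0.2, 0.1, -1.3]
finger_gap: 30.8
t 14.225 tcp [ 520.3 -271.6   30.2] yaw 76.5 tilt [-0. -0. -1.] gap 30.81 F [ 0.25  0.1  -1.31]
d [-0.4  0.4 -1.2] units now [0.01 0.03 0.01] units after twist [0.01 0.03 0.01] twist -0.0
19.0 gauge frame -9.866814626750255 0.11482865919806337 px mid [170.295 262.645]
px pred lvl [170.28514121 262.88237113]
18.92 gauge frame -9.676540552620502 0.0671591837967305 px mid [170.25 262.73]
px pred lvl [170.28514121 262.88237113]
18.65 gauge frame -10.600224002569622 0.03601674565458646 px mid [170.33 262.32]
px pred lvl [170.28514121 262.88237113]
```

View pics/zA.png

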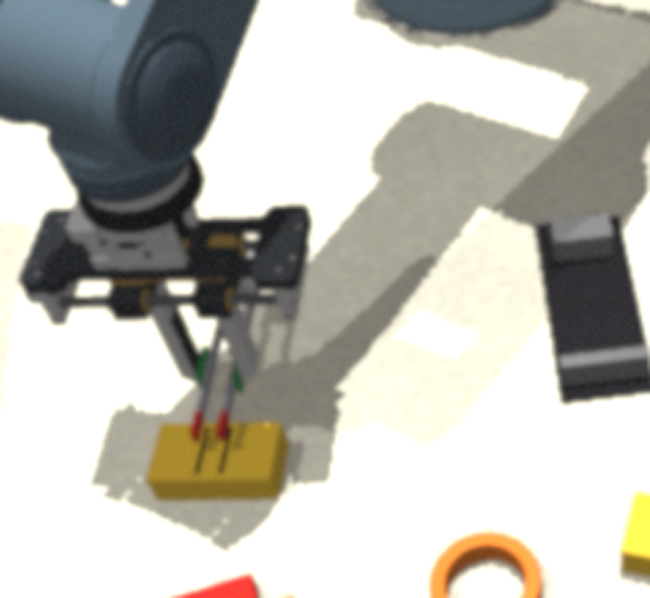

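```bash
python3 -c "
from bench import bot
print(bot.finish_job())"
```

```text
the job is handed in; nothing more can be done
None
```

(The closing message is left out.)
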